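# Stamp the soap bars on a slack-geared sled and rack them to cure

## Robot

A 7-joint arm with a two-finger parallel gripper is mounted at the origin on the work surface. World frame = base frame: x ahead of the robot, y to its left, z up, the work surface at z = 0. Lengths are in m, angles in rad, forces in N, time in s.
With the tool pointing down it reaches from about 0.425 to 0.8 m from the base axis. Payload 8.3 kg.
Tool frame: the origin (TCP) lies at the centre of the arm's flange, where the gripper is bolted on; the fingertips stand 173 mm ahead of it and the grasp point (between the pads) lies 155 mm ahead of it; z points along the fingers, y is the line along which they close (so a half turn about z gives the same grasp; the last joint's range is limited). The gripper opens to 85 mm and grips with 20 to 120 N. Pads are 22 mm wide; open, the fingers measure 114 mm over their backs; the gripper's body (76 mm by 85 mm) begins 54 mm behind the grasp point. The pads swing forward as they close: fully open they stand 13 mm farther back than shut.
Start: joints at [1.206, 0.383, 0.016, 1.37, -0.006, 1.388, -0.046], TCP at [0.186, -0.597, 0.405] pointing down, gripper open.
Joint ranges: [-2.95, 2.95], [-0.25, 2.06], [-1.52, 1.56], [0.18, 2.33], [-1.44, 4.58], [0.02, 2.06], [-3.01, 3.01]. Speed limits (rad/s): [2.39, 2.39, 3.01, 3.01, 3.14, 3.14, 3.14].

## Interface

Orientations are given as a unit quaternion [w, x, y, z].
In Python, from rig import env, claw, planner, telemetry, optics, order gives the robot as it stands. Calls block until the motion is done:
- env.reach(position, orientation): joint-space move of the TCP to a pose.
- env.servo_line(position, rotation=None, velocity=0.15, force_limit=None): straight line of the TCP; rotation=None keeps the orientation; velocity is the mean speed in m/s. With force_limit (N) it stops when the force on the tool has changed by that much, and returns True; else False.
- env.goto_joints(angles): joint-space move.
- claw.open_gripper() and claw.grab(strength=None): open the fingers fully, or close them until they stop; strength is the grip in N (None keeps the last).
- env.dwell(seconds).
- planner.inverse_kinematics(position, orientation): joint angles nearest the present ones, or None.
- telemetry.state(): the state.
- optics.get_image(name): name is "scene" or "top" or "wrist"; returns a dict with "color" (400x640x3 uint8, red, green, blue), "fx", "fy", "cx", "cy" (pixels), "xyz" and "attitude" of the camera in the world. Camera axes: x right, y down, z forward; pixel columns grow to the right and rows downward; lengths in m; the calibration is good to about 2 mm. A picture is of the moment at which its call begins. There is no depth.
A pose or a line that the arm cannot do raises env.PlanningError and nothing moves.
- order.close_job(): hands the job in; it is judged then, once.
The state is a dict: "time": time; "joint_positions": joint angles; "qd": joint speeds; "tau": joint torques, N m; "eef_pos": TCP position; "orientation": TCP orientation; "contact_force": force on the tool from outside, world axes, zero at the start; "wrist_torque": the same for the moment, N m; "width": finger opening in m; "grasp_force": force on a finger pad.
Only numpy, scipy, OpenCV 4.12 (cv2) and the standard library are available. Lean on these libraries where they do the work, as an engineer would, in place of code of your own. Each camera call takes 0.05 s, during which the arm holds its last target. There are 200 camera calls.

## Task

Set each soap bar flat and centred on the sled's narrow pad of its own shape, then feed the sled by its grip to bring the middle of each bar under the stamp and press the stamp firmly onto it, in the order round, square, oblong (one of them may be missing). The grip has slack, so always come up to the stamp in the feed direction and leave the slack taken up that way whenever you stamp; if you overshoot, draw well back and come up again. Then draw the sled fully home and lay the bars flat and centred across the two battens of the curing rack, not touching one another, leaving the other things on the bench alone.

Things in the scene. Friction and masses are not known exactly. Their poses are not given: they have to be found in the camera images.
- jig: Soap stamping jig, fixed on the bench: a grey base 80 x 550 mm with two rails, and a grey column (at jig x = +76 mm) whose arm, 30 mm wide, top 113 mm above the bench, holds the stamp. Origin on the bench straight below the stamp. Its x axis points away from the robot, its y axis along the rails in the feed direction, z up (yaw within 0.05 rad of the world).
- sled (a joint): Travel in m of the plywood sled along the jig's +y (the feed direction), 0 = fully home to 0.27. Stays where it is left (about 4 N of friction). The deck is 120 mm wide, its top 14 mm above the bench, and carries three narrow pads in a row, 10 mm higher; a black line on the deck beside each pad meets the brass pointer on the column when that pad is under the stamp: at 0.110 (round pad), 0.178 (square) and 0.250 (oblong).
- grip (a joint): Slack in m of the sled's grip, from -0.005 to +0.005: the grip slides this far loosely (about 1 N) along y in the sled before it drives it. +0.005 = slack taken up in the feed direction (it drives the sled forward), -0.005 = it pulls the sled home. It gives up to about 1 mm more at the ends under load, and stays where it is left.
- grip_top (a point): Top centre of the grip, an upright dark wooden post of 24 mm diameter and 52 mm length above a low steel foot, at the tail (-y) end of the sled; top 75 mm above the bench.
- pad_round (a point): Top centre of the leading pad, a round wooden pad of 34 mm diameter, its top 24 mm above the bench and 10 mm above the deck.
- pad_square (a point): Top centre of the middle pad, 32 x 32 mm, 68 mm behind the round one, same height.
- pad_oblong (a point): Top centre of the rear pad, 24 mm (jig x) x 46 mm (jig y), 72 mm behind the square one, same height.
- stamp: Sprung stamp: brass disc of 38 mm diameter that moves straight down (up to 22 mm) when its knob is pressed and springs back up. Origin: centre of its lower face, 66 mm above the bench when up, 14 mm above a bar on a pad. The spring needs about 1 N to start and 2 N when the stamp meets the bar; press the knob with some 8 to 15 N in all to stamp.
- stamp_knob (a point): Top centre of the stamp's black knob (36 mm diameter), 151 mm above the bench when up: press here straight down.
- round: Round soap bar, 54 mm diameter, 28 mm high. Origin at the middle of the bar, 14 mm above its underside; z along its height (either face may be up). May be absent.
- square: Square soap bar, 50 x 50 mm, 28 mm high. Origin at its middle, 14 mm above its underside; z along its height. May be absent.
- oblong: Oblong soap bar, 40 mm (its x) by 64 mm (its y), 28 mm high. Origin at its middle, 14 mm above its underside; z along its height. May be absent.
- rack: Curing rack, fixed: two parallel wooden battens 270 mm long along its y axis, each 8 mm wide, centred 13 mm either side of its middle (x = +-13 mm); tops 18 mm above the bench. Origin on the bench under its middle. A bar lies across both battens; an oblong bar lies with its long side along them.
- bowl: Bystander: steel bowl, 150 mm across, 75 mm high. Origin under its centre.
- candle: Bystander: cream pillar candle, 64 mm diameter, 100 mm high. Origin under its centre.
- spatula: Bystander: spatula with a green handle, lying on the bench.
- oiljar: Bystander: amber glass jar with a steel cap, 66 mm diameter, 90 mm high. Origin under its centre.
Not all that is in view belongs to the job. What is shaped like the oblong but blue or turquoise is not meant.

How it is judged:
By the outcome, as a careful person would: the job done as asked, in the order asked, and still so for the second after the job is handed in, with the robot touching nothing.
Of round, square, oblong only 2 to 3 are there at a start; the rules pass over those that are not, and their reading is None.
At some moment in a run one of oblong may be knocked a few centimetres aside while the robot is not near it.
It also fails if it takes over 210 s, if anything falls off the work surface, if the arm or the gripper's body presses on something with over 40 N, if the wrist force passes 120 N, or if a joint passes its speed limit or range.

## Working session

There is one attempt and no reset: what is moved stays moved. The work goes in short steps, each a Python script; the robot and the scene stay as the last script left them, time stands still between calls to the robot, and variables do not carry over. Pictures are saved under pics/ and viewed, at most 14 in all, crops included, and the job is handed in when it is done.

```bash
ls; mkdir -p pics; python3 - <<'E'
from rig import env, claw, planner, telemetry, optics, order
import cv2
for n in ["scene","top"]:
    d=optics.get_image(n); cv2.imwrite(f"pics/{n}0.png",d["color"][:,:,::-1])
    print(n,d["fx"],d["fy"],d["cx"],d["cy"],d["xyz"],d["attitude"])
s=telemetry.state(); print(s["time"],s["eef_pos"],s["orientation"],s["width"])
E
```

```text
pics
scene 446.64286456890835 446.64286456890835 318.6176458590448 197.73709843005986 [0.92132915 0.63026871 1.15287811] [-0.07892851  0.25400343  0.91598024 -0.30038767]
top 432.082596443089 432.082596443089 315.9508527427698 195.3370319776981 [ 0.45702935 -0.00523436  1.31887375] [ 0.03085569 -0.69890469  0.71394961 -0.02925939]
0.1 [ 0.18577252 -0.59660337  0.40375745] [-8.66632101e-04  9.88627398e-01  1.50383159e-01 -1.51811819e-04] 0.08524464934934115
```

View pics/top0.png

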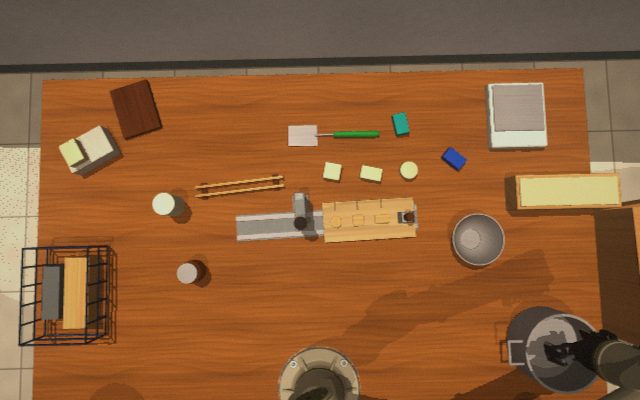

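View pics/scene0.png

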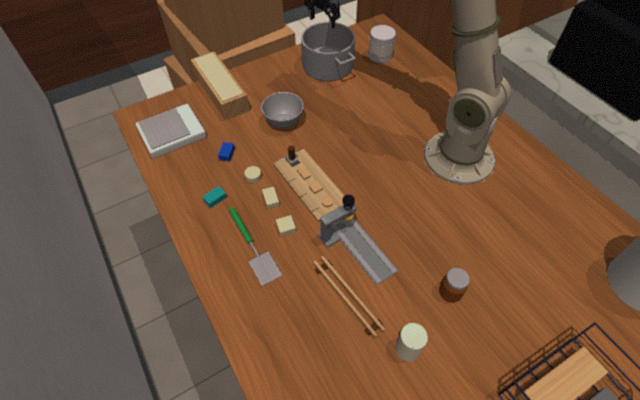

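The top view shows all three bars beside the sled: square (332,172), oblong (371,174) and round (409,170). The sled is home with its grip at (406,217), the stamp at (300,222), and the rack runs (197–283,187). I'll measure these and then look closer with the wrist camera.

```bash
cat > h.py <<'E'
from rig import env, claw, planner, telemetry, optics, order
import cv2, numpy as np
from scipy.spatial.transform import Rotation as R
def rot(q): return R.from_quat([q[1],q[2],q[3],q[0]])
def px2w(d,uv,z):
    uv=np.atleast_2d(np.asarray(uv,float))
    r=np.c_[(uv[:,0]-d["cx"])/d["fx"],(uv[:,1]-d["cy"])/d["fy"],np.ones(len(uv))]
    r=rot(d["attitude"]).apply(r); c=np.asarray(d["xyz"])
    return c+r*((z-c[2])/r[:,2])[:,None]
def w2px(d,p):
    q=rot(d["attitude"]).inv().apply(np.atleast_2d(p)-np.asarray(d["xyz"]))
    return np.c_[d["cx"]+d["fx"]*q[:,0]/q[:,2],d["cy"]+d["fy"]*q[:,1]/q[:,2]]
def down(a):
    """tool pointing down, closing line (tool y) at angle a from world x; half-turn chosen nearest present"""
    z=np.array([0,0,-1.]);best=None
    cur=rot(telemetry.state()["orientation"])
    for s in (0,np.pi):
        y=np.array([np.cos(a+s),np.sin(a+s),0]);x=np.cross(y,z)
        r=R.from_matrix(np.c_[x,y,z]);e=(cur.inv()*r).magnitude()
        if best is None or e<best[0]: best=(e,r)
    q=best[1].as_quat(); return [q[3],q[0],q[1],q[2]]
def snap(n,f=None):
    d=optics.get_image(n)
    if f: cv2.imwrite(f"pics/{f}.png",d["color"][:,:,::-1])
    return d
def blobs(d,lo,hi,amin=60):
    m=cv2.inRange(cv2.cvtColor(d["color"],cv2.COLOR_RGB2HSV),lo,hi)
    m=cv2.morphologyEx(m,cv2.MORPH_OPEN,np.ones((3,3)))
    c,_=cv2.findContours(m,cv2.RETR_EXTERNAL,cv2.CHAIN_APPROX_NONE)
    return [k[:,0,:] for k in c if cv2.contourArea(k)>amin]
E
python3 - <<'E'
from h import *
for n in("top","scene"):
    d=snap(n); hsv=cv2.cvtColor(d["color"],cv2.COLOR_RGB2HSV)
    if n=="top":
        for p in [(332,172),(371,174),(409,170),(340,235),(600,300)]: print(p,hsv[p[1],p[0]])
        for p,z in [((300,224),.151),((406,217),.075),((336,222),.024),((358,220),.024),((381,218),.024),((197,188),.018),((284,183),.018)]: print(p,px2w(d,p,z)[0].round(3))
    for c in blobs(d,(22,50,120),(45,150,255),60):
        w=px2w(d,c,.028)[:,:2].astype(np.float32); r=cv2.minAreaRect(w)
        print(n,c.mean(0).round(),np.round(r[0],3),np.round(r[1],3),round(r[2],1))
E
```

```text
(332, 172) [ 31  66 219]
(371, 174) [ 31  73 223]
(409, 170) [ 30  81 218]
(340, 235) [ 17 141 214]
(600, 300) [ 14 197 118]
(300, 224) [0.48  0.041 0.151]
(406, 217) [ 0.495 -0.261  0.075]
(336, 222) [ 0.486 -0.062  0.024]
(358, 220) [ 0.491 -0.128  0.024]
(381, 218) [ 0.495 -0.197  0.024]
(197, 188) [0.598 0.356 0.018]
(284, 183) [0.608 0.093 0.018]
top [  6. 271.] [0.366 0.92 ] [0.048 0.037] 12.8
top [ 12. 231.] [0.478 0.905] [0.071 0.08 ] 87.3
top [569. 191.] [ 0.565 -0.761] [0.083 0.292] 0.0
top [371. 173.] [ 0.632 -0.17 ] [0.062 0.037] 77.1
top [332. 171.] [ 0.64  -0.053] [0.049 0.046] 79.2
top [601. 166.] [ 0.637 -0.865] [0.064 0.024] 88.8
top [408. 170.] [ 0.639 -0.282] [0.048 0.046] 88.8
top [ 13. 190.] [0.609 0.908] [0.168 0.079] 2.1
top [ 20. 155.] [0.708 0.895] [0.051 0.046] 88.8
top [ 71. 152.] [0.716 0.736] [0.07 0.05] 28.9
top [ 97. 146.] [0.733 0.659] [0.073 0.066] 25.4
scene [285. 224.] [ 0.641 -0.051] [0.045 0.045] 75.6
scene [270. 196.] [ 0.633 -0.168] [0.058 0.038] 74.5
scene [252. 173.] [ 0.642 -0.279] [0.042 0.046] 58.8
scene [218.  77.] [ 0.542 -0.797] [0.08  0.289] 0.1
```

```bash
python3 - <<'E'
from h import *
env.reach([0.56,-0.17,0.42],down(0.0))
s=telemetry.state(); print(s["time"],s["eef_pos"],s["orientation"])
d=snap("wrist","w0"); print(d["fx"],d["xyz"],d["attitude"])
for c in blobs(d,(22,40,100),(45,170,255),300):
    w=px2w(d,c,.028)[:,:2].astype(np.float32); r=cv2.minAreaRect(w)
    print(c.mean(0).round(),np.round(r[0],4),np.round(r[1],4),round(r[2],1))
E
```

```text
2.2417 [ 0.55957316 -0.17189214  0.41976234] [ 5.19844525e-06  7.08299937e-01  7.05911497e-01 -3.97061009e-04]
313.2419177312912 [ 0.55851397 -0.10661648  0.38864858] [ 1.30850994e-01  9.91400699e-01 -1.60081186e-03 -3.31009346e-04]
[379. 263.] [ 0.6372 -0.2883] [0.0415 0.0509] 89.8
[379. 166.] [ 0.6319 -0.1641] [0.0489 0.0378] 78.3
[391.  63.] [ 0.6392 -0.0539] [0.0477 0.048 ] 78.4
```

View pics/w0.png

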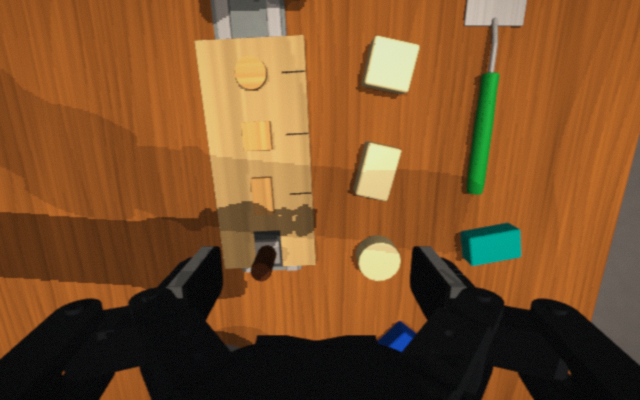

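The wrist view (right = +x, up = +y) shows the square at (391,63), the oblong at (379,166) and the round at (379,263). The pads are at (251,70), (258,133) and (262,190), and the grip is at (265,255). Next I'll take a closer view of the deck and one of the rack.

```bash
python3 - <<'E'
from h import *
import pickle
env.reach([0.49,-0.17,0.32],down(0.05))
d=snap("wrist","w1")
env.reach([0.60,0.19,0.40],down(0.05))
e=snap("wrist","w2")
pickle.dump((d,e),open("v.pkl","wb"))
print(telemetry.state()["time"])
E
```

```text
4.3833
```

View pics/w1.png

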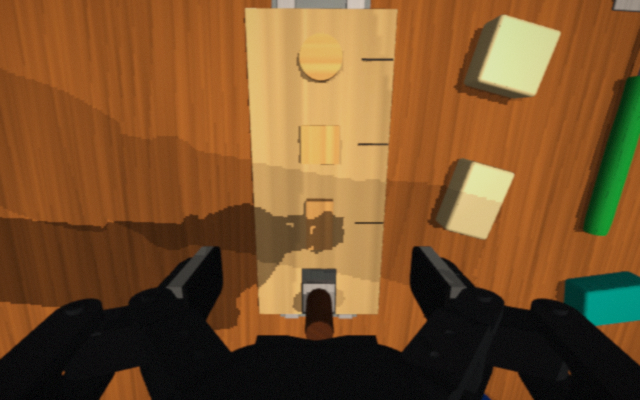

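View pics/w2.png

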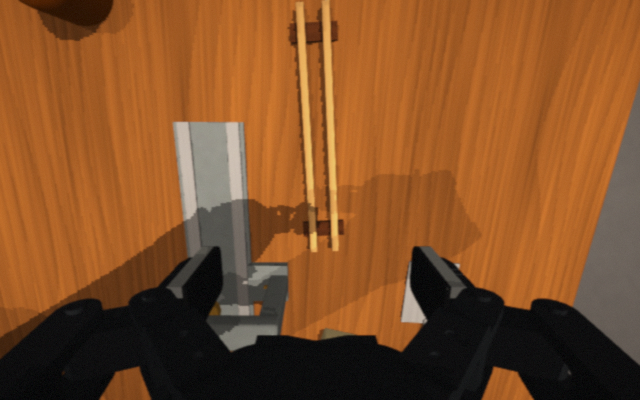

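w1 shows the round pad at about (321,55), the square pad at (320.5,145), the index lines at (377,60), (373,144) and (369,222), and the deck corners at (246,10), (397,10), (380,314) and (260,314). In w2 the battens run (299,3)–(313,250) and (326,1)–(335,250).

```bash
python3 - <<'E'
from h import *
import pickle
d,e=pickle.load(open("v.pkl","rb"))
P=lambda d,u,z:px2w(d,u,z)[:,:2].round(4).tolist()
print("deck",P(d,[(246,10),(397,10),(380,314),(260,314)],.014))
print("pads",P(d,[(321,54.5),(320.5,145),(319.5,219)],.024))
print("lines",P(d,[(362,60),(377,60),(358,144),(373,144),(355,222),(369,222)],.014))
print("grip",P(d,[(319,298)],.075))
print("batten",P(e,[(299.5,3),(313.5,250),(326,1),(335,250)],.018))
print("base",P(e,[(175,123),(243,123)],.01))
for c in blobs(d,(22,40,100),(45,170,255),300):
    w=px2w(d,c,.028)[:,:2].astype(np.float32); r=cv2.minAreaRect(w); print("bar",np.round(r[0],4),np.round(r[1],4),round(r[2],1))
# battens by mask: yellow wood lighter than bench
g=e["color"]; 
for row in (60,120,170): 
    s=g[row,290:345].astype(int); print(row,''.join('#' if p[0]>190 and p[1]>130 else '.' for p in s))
s=cv2.cvtColor(d["color"],cv2.COLOR_RGB2GRAY)
print(s[145,290:350].tolist()); print(s[30:85,320].tolist()); print(s[118:172,320].tolist())
print("grip red col:",d["color"][285:340:6,300:340:4].sum(2).tolist())
E
```

```text
deck [[0.4269, -0.0286], [0.5449, -0.0229], [0.5593, -0.2955], [0.4385, -0.3013]]
pads [[0.4871, -0.0595], [0.4904, -0.1292], [0.4929, -0.1944]]
lines [[0.5207, -0.0603], [0.5329, -0.0597], [0.523, -0.1277], [0.5361, -0.127], [0.5262, -0.1991], [0.5392, -0.1984]]
grip [[0.4944, -0.2415]]
batten [[0.5748, 0.36], [0.6008, 0.0958], [0.601, 0.363], [0.6268, 0.097]]
base [[0.4401, 0.2376], [0.5156, 0.2412]]
bar [ 0.6337 -0.1542] [0.0277 0.0367] 77.3
bar [ 0.639  -0.0538] [0.0468 0.0469] 78.3
60 .........#######...................#######.............
120 .............#######.................#######...........
170 ................#######................#######.........
[167, 167, 169, 170, 171, 172, 172, 172, 166, 143, 134, 163, 183, 187, 185, 187, 185, 184, 186, 188, 189, 189, 187, 188, 186, 186, 186, 187, 186, 184, 183, 183, 180, 180, 182, 182, 189, 191, 194, 194, 193, 192, 186, 185, 180, 177, 178, 178, 177, 173, 168, 172, 178, 188, 190, 189, 190, 190, 187, 188]
[181, 179, 180, 184, 186, 184, 184, 181, 182, 182, 182, 179, 183, 183, 184, 186, 186, 185, 185, 186, 184, 184, 184, 184, 184, 18
[... 212 characters left out ...]
 184, 184, 183, 183, 184, 183, 183, 184, 185, 184, 183, 183, 183, 181, 183, 183, 185, 184, 183, 184, 182, 183, 183, 183, 183, 183, 184, 181, 183, 183, 181, 183, 179, 167, 176, 182, 183, 185, 184, 184, 183]
grip red col: [[425, 471, 495, 486, 499, 491, 494, 493, 477, 434], [402, 465, 461, 108, 62, 61, 81, 429, 486, 369], [301, 263, 68, 46, 57, 55, 59, 65, 405, 392], [300, 263, 57, 43, 56, 59, 61, 57, 337, 392], [302, 250, 52, 49, 53, 63, 58, 63, 294, 456], [385, 369, 46, 53, 58, 55, 44, 55, 194, 366], [300, 262, 45, 57, 80, 101, 68, 62, 131, 318], [298, 218, 133, 141, 144, 145, 145, 136, 99, 317], [294, 251, 137, 137, 142, 138, 142, 138, 154, 319], [31, 74, 79, 119, 120, 115, 76, 49, 25, 31]]
```

```bash
cat >> h.py <<'E'
YAW=.048; u=np.array([-np.sin(YAW),np.cos(YAW)]); ex=np.array([np.cos(YAW),np.sin(YAW)])
PADS=np.array([.4907,-.1294]); PAD={"round":PADS+.068*u,"square":PADS,"oblong":PADS-.072*u}
RACK=np.array([.601,.229]); RY=.098
G=.155
def dq(a,flip=False,tilt=0.):
    a=a+(np.pi if flip else 0)
    y=np.array([np.cos(a),np.sin(a),0]);z=np.array([0,0,-1.])
    r=R.from_rotvec(y*tilt)*R.from_matrix(np.c_[np.cross(y,z),y,z])
    q=r.as_quat(); return [q[3],q[0],q[1],q[2]]
def go(xy,z,q,v=None,**k):
    p=[xy[0],xy[1],z]
    return env.reach(p,q) if v is None else env.servo_line(p,q,velocity=v,**k)
def pick(xy,z0,a,flip=False,first=None):
    """bar underside z0; closing angle a; first: angle of a preliminary centring squeeze"""
    zg=z0+.024+G
    for i,b in enumerate(([first] if first is not None else [])+[a]):
        q=dq(b,flip); go(xy,zg+.07,q); go(xy,zg,q,.12)
        claw.grab(20 if i==0 and first is not None else 30)
        print("width",round(telemetry.state()["width"],4))
        if first is not None and i==0: claw.open_gripper(); go(xy,zg+.07,q,.2)
    go(xy,z0+.024+.11+G,q,.15)
def place(xy,z0,a,flip=False,up=.09):
    q=dq(a,flip); z=z0+.024+G
    go(xy,z+up,q); go(xy,z+.015,q,.15); hit=go(xy,z-.002,q,.03,force_limit=4)
    print("placed z",telemetry.state()["eef_pos"].round(4) if hasattr(telemetry.state()["eef_pos"],"round") else telemetry.state()["eef_pos"],hit)
    claw.open_gripper(); go(xy,z+up,q,.2)
E
python3 - <<'E'
from h import *
env.reach([.639,-.284,.26],dq(np.pi/2))
s=telemetry.state()["joint_positions"]; print(np.round(s,2))
for f in(False,True):
    for n,p in PAD.items():
        r=planner.inverse_kinematics([*p,.21],dq(YAW,f)); print(f,n,p.round(4),None if r is None else np.round(r,2))
pick([.639,-.284],0,0.0,first=np.pi/2)
print(telemetry.state()["time"],telemetry.state()["grasp_force"])
snap("scene","s1")
E
```

```text
[ 0.87  0.79 -0.85  1.29  0.58  1.31  1.6 ]
False round [ 0.4874 -0.0615] [ 0.66  0.38 -0.7   1.93  0.31  0.93 -0.14]
False square [ 0.4907 -0.1294] [ 0.76  0.41 -0.67  1.89  0.31  0.94 -0.01]
False oblong [ 0.4942 -0.2013] [ 0.85  0.45 -0.64  1.83  0.33  0.97  0.12]
True round [ 0.4874 -0.0615] [ 1.04  0.67 -1.26  1.92  0.72  1.11  2.68]
True square [ 0.4907 -0.1294] [ 1.15  0.69 -1.25  1.88  0.74  1.13  2.81]
True oblong [ 0.4942 -0.2013] [ 1.23  0.73 -1.22  1.81  0.76  1.16  2.94]
width 0.0532
width 0.053
11.8667 31.555373668670654
```

```bash
python3 - <<'E'
from h import *
place(PAD["round"],.024,YAW,flip=True)
env.reach([0.56,-0.12,0.38],dq(0))
d=snap("wrist","w3")
for c in blobs(d,(22,40,100),(45,170,255),300):
    w=px2w(d,c,.028)[:,:2].astype(np.float32); r=cv2.minAreaRect(w); print(c.mean(0).round(),np.round(r[0],4),np.round(r[1],4),round(r[2],1))
print(telemetry.state()["time"])
E
```

```text
placed z [ 0.4876 -0.0616  0.2042] True
[253. 113.] [ 0.4968 -0.0521] [0.0182 0.0364] 45.0
[399. 114.] [ 0.6394 -0.0536] [0.0477 0.0474] 78.6
18.5583
```

View pics/w3.png

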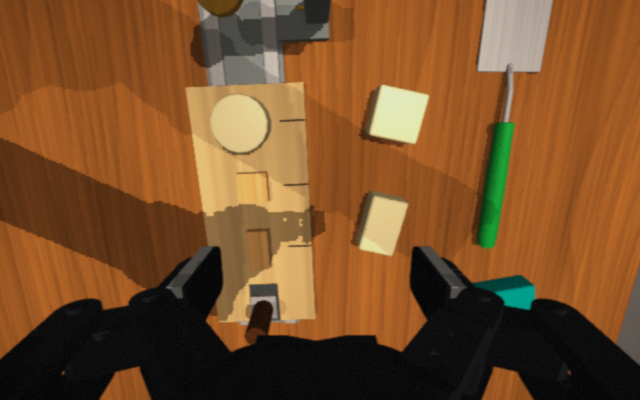

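The round sits flat on its pad at (240,124), level with its index line, and the other two bars haven't moved. Next come the square and the oblong.

```bash
python3 - <<'E'
from h import *
a=np.deg2rad(-11.7)
pick([.639,-.0545],0,a,first=a+np.pi/2)
place(PAD["square"],.024,YAW)
d=snap("top")
for c in blobs(d,(22,50,90),(45,150,255),60):
    w=px2w(d,c,.028)[:,:2].astype(np.float32); r=cv2.minAreaRect(w)
    if abs(r[0][1]+.15)<.3 : print(np.round(r[0],3),np.round(r[1],3),round(r[2],1))
print(telemetry.state()["time"])
E
```

```text
width 0.0491
width 0.0494
placed z [ 0.4908 -0.1293  0.2038] True
[ 0.491 -0.059] [0.042 0.045] 88.7
[ 0.636 -0.156] [0.03  0.033] 88.3
27.9917
```

```bash
python3 - <<'E'
from h import *
env.reach([.633,-.235,.30],dq(np.deg2rad(-12.)))
d=snap("wrist","w4")
for c in blobs(d,(22,30,50),(45,190,255),800):
    w=px2w(d,c,.028)[:,:2].astype(np.float32); r=cv2.minAreaRect(w); print(c.mean(0).round(),np.round(r[0],4),np.round(r[1],4),round(r[2],1))
E
```

```text
[298. 117.] [ 0.6311 -0.1707] [0.0588 0.0349] 78.2
[ 72. 104.] [ 0.4733 -0.1244] [0.0522 0.0517] 2.3
```

View pics/w4.png

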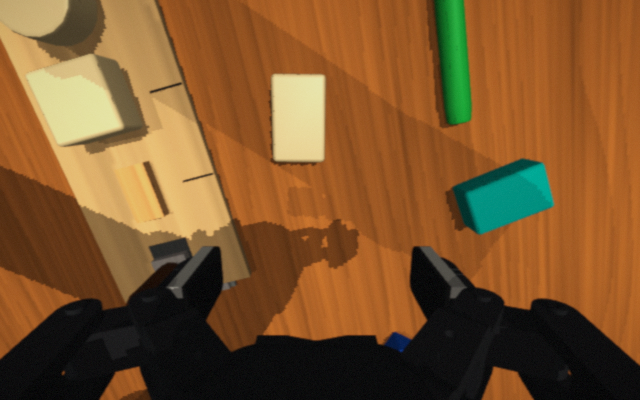

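The oblong is at (298,117), still in its place. I'll pick it with the two squeezes.

```bash
python3 - <<'E'
from h import *
a=np.deg2rad(-11.8)
pick([.6315,-.1700],0,a,first=a+np.pi/2)
place(PAD["oblong"],.024,YAW)
# view of the row and grip: shift camera back
env.reach([.493,-.24,.36],dq(YAW))
d=snap("wrist","w5")
for c in blobs(d,(22,30,50),(45,190,255),800):
    w=px2w(d,c,.052)[:,:2].astype(np.float32); r=cv2.minAreaRect(w); print(c.mean(0).round(),np.round(r[0],4),np.round(r[1],4),round(r[2],1))
print(PAD); print(telemetry.state()["time"])
E
```

```text
width 0.0638
width 0.0396
placed z [ 0.4942 -0.2014  0.2036] True
[320. 146.] [ 0.4929 -0.2014] [0.0364 0.06  ] 2.2
[321.  56.] [ 0.49  -0.129] [0.0459 0.0466] 2.7
{'round': array([ 0.48743725, -0.06147832]), 'square': array([ 0.4907, -0.1294]), 'oblong': array([ 0.49415467, -0.20131707])}
38.65
```

View pics/w5.png

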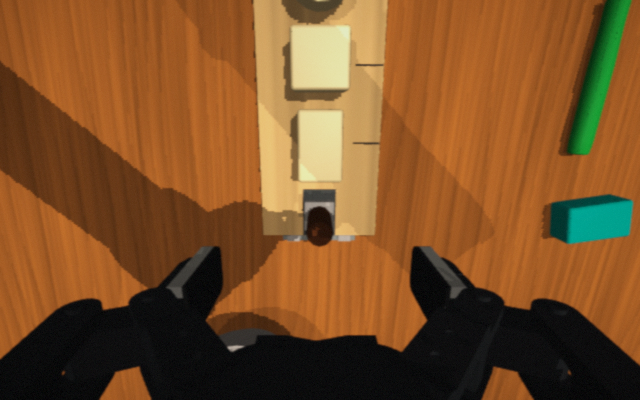

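The square (320,57) and oblong (320,146) line up with their index lines. The grip post top is near (320,231). Now I'll locate the grip and knob.

```bash
python3 - <<'E'
from h import *
env.reach([.493,-.34,.36],dq(YAW))
d=snap("wrist")
t=snap("top"); s=snap("scene")
g=cv2.imread("pics/w5.png")
def crop(im,x0,x1,y0,y1,f): return cv2.resize(im[y0:y1,x0:x1],(400,300),interpolation=cv2.INTER_NEAREST)
B=lambda q:q["color"][:,:,::-1]
o=np.vstack([np.hstack([crop(B(d),260,380,0,0+160,0)if 0 else crop(B(d),280,360,80,140,0),crop(g,280,360,190,250,0)]),np.hstack([crop(B(t),280,320,195,225+0,0)if 0 else crop(B(t),280,320,200,230,0),crop(B(s),320,370,183,220,0)])])
cv2.imwrite("pics/m6.png",o)
import pickle; pickle.dump((d,t,s),open("v2.pkl","wb"))
k=[.4822,.0484,.151]; print("knob pred px top",w2px(t,k),"scene",w2px(s,k))
gp=PAD["round"]-.192*u; print(gp)
E
```

```text
knob pred px top [[297.24808261 223.22012292]] scene [[349.93618825 199.98083042]]
[ 0.49664971 -0.25325718]
```

View pics/m6.png

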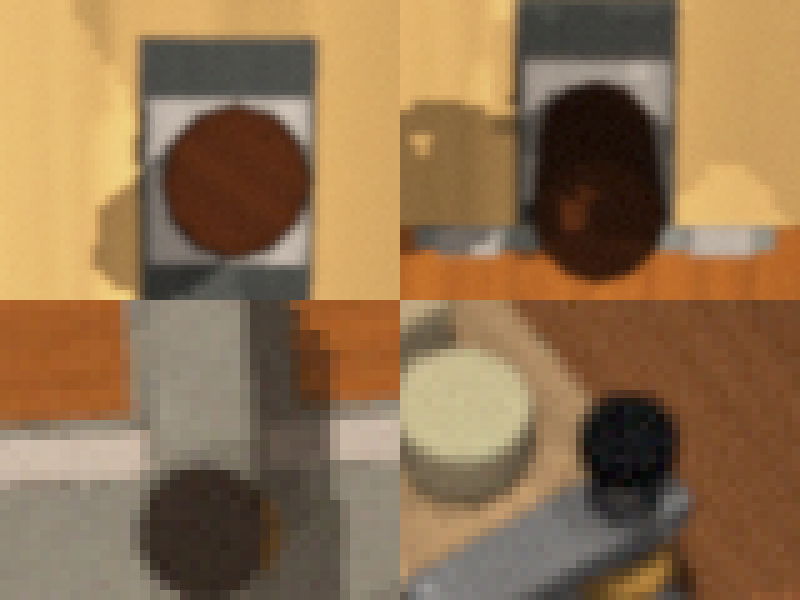

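The grip top is at wrist (327.4,116), and the knob top is at top (300.2,223.3) and scene (348.6,200.3).

```bash
python3 - <<'E'
from h import *
import pickle
d,t,s=pickle.load(open("v2.pkl","rb"))
print("grip",px2w(d,(326.9,115.5),.075)); print("knob",px2w(t,(299.8,222.8),.151),px2w(s,(348.3,200),.151))
gt=px2w(d,(326.9,115.5),.075)[0,:2]
for til in (-.5,.5):
  for tr in (0,.12,.26):
    q=dq(YAW,False,til); ax=rot(q).apply([0,0,1]); p=np.r_[gt+tr*u,.062]-G*ax
    r=planner.inverse_kinematics(p,q); print(til,tr,ax.round(2),None if r is None else np.round(r,2))
E
```

```text
grip [[ 0.49599053 -0.27419651  0.075     ]]
knob [[0.4831852  0.04149467 0.151     ]] [[0.4861071 0.0461122 0.151    ]]
-0.5 0 [ 0.02 -0.48 -0.88] [-0.76  0.73  1.21  1.99 -0.33  0.68  0.57]
-0.5 0.12 [ 0.02 -0.48 -0.88] [-1.06  0.75  1.28  2.04 -0.31  0.78  0.36]
-0.5 0.26 [ 0.02 -0.48 -0.88] [-1.3   0.74  1.23  2.   -0.24  0.92  0.05]
0.5 0 [-0.02  0.48 -0.88] [ 0.16  0.8   0.78  1.51 -0.82  1.54  1.18]
0.5 0.12 [-0.02  0.48 -0.88] [-0.09  0.67  0.83  1.74 -0.84  1.43  1.1 ]
0.5 0.26 [-0.02  0.48 -0.88] [-0.42  0.56  0.89  1.93 -0.9   1.3   0.96]
```

```bash
cat >> h.py <<'E'
TQ=dq(YAW,False,.25); AX=rot(TQ).apply([0,0,1]); GRIP0=np.array([.4960,-.2742])
def gp(T,z=.062): return np.r_[GRIP0+T*u,z]-G*AX
def feed(T,v=.06): env.servo_line(gp(T),TQ,velocity=v)
E
python3 - <<'E'
from h import *
env.reach(gp(0,.14),TQ); print(np.round(telemetry.state()["joint_positions"],2))
env.servo_line(gp(0),TQ,velocity=.15); claw.grab(60)
s=telemetry.state(); print(s["width"],s["contact_force"],s["time"])
feed(.105); s=telemetry.state(); print(s["contact_force"],s["eef_pos"],gp(.105),s["time"])
d=snap("wrist","w7"); snap("top","t7"); 
E
```

```text
[-0.1   0.62  0.97  1.59 -0.66  1.43  1.05]
0.02239703007009882 [ 4.88464261 -0.41678603  3.45977015] 41.0083
[ 7.98466728 -2.96840447  1.5797335 ] [ 0.4939295  -0.20823264  0.21293836] [ 0.49280191 -0.20762438  0.21218143] 42.9083
```

View pics/w7.png

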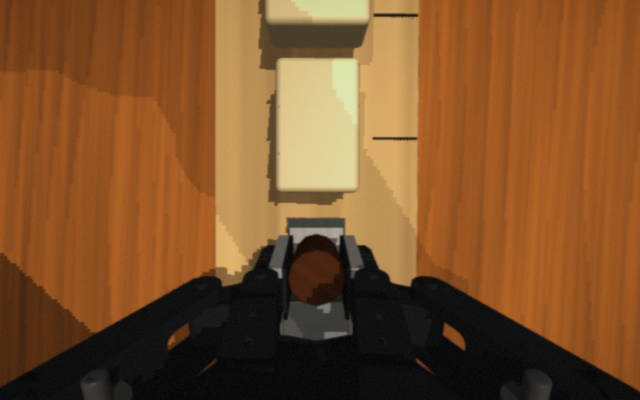

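The square's line is at (395,15) and the oblong's at (395,138). I'll compute the sled travel from these, then view the pointer from both sides.

```bash
cat >> h.py <<'E'
def views(tag,x=.52,sides=(-1,1)):
    """look at pointer from behind and ahead; returns images"""
    out=[]
    for s in sides:
        # camera sits .065 toward tool +x and looks 15deg to tool -x
        q=dq(YAW,False,.0)
        c=np.array([.483,.045])+.04*ex+(s*.10-.065)*u
        env.reach([*c,.36],q); out.append(snap("wrist",f"{tag}{'ab'[s>0]}"))
    return out
E
python3 - <<'E'
from h import *
import pickle
d=snap("wrist")
L=px2w(d,[(395,138),(395,15)],.014)[:,:2]
print(L,[(L[i]-np.array(h))@u for i,h in enumerate([(.5327,-.1988),(.5296,-.1274)])])
claw.open_gripper(); env.servo_line(gp(.105,.15),TQ,velocity=.15)
v=views("w8"); pickle.dump(v,open("v8.pkl","wb")); print(telemetry.state()["time"])
a=cv2.imread("pics/w8a.png");b=cv2.imread("pics/w8b.png")
cv2.imwrite("pics/w8.png",np.hstack([a[:,150:550],b[:,150:550]]))
E
```

```text
[[ 0.53488471 -0.1016515 ]
 [ 0.53118712 -0.02991151]] [np.float64(0.09693178146446431), np.float64(0.09730005474932742)]
45.875
```

View pics/w8.png

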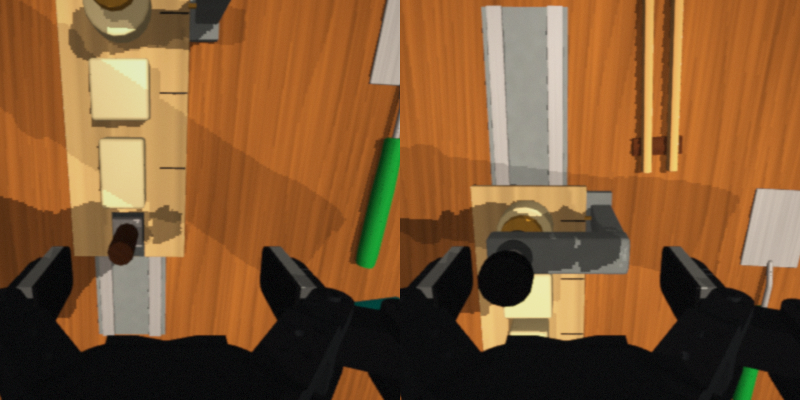

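```bash
python3 - <<'E'
from h import *
import pickle
a,b=pickle.load(open("v8.pkl","rb"))
print("knob",px2w(b,(255.5,278),.151)); print("line b",px2w(b,(322,220.5),.014)); print("lines a",px2w(a,[(324,13),(324,93),(323,168)],.014))
z=lambda d,x,y:cv2.resize(d["color"][y:y+60,x:x+80,::-1],(400,300),interpolation=cv2.INTER_CUBIC)
cv2.imwrite("pics/m9.png",np.hstack([z(a,300,0),z(b,300,190)]))
E
```

```text
knob [[0.48344473 0.04464121 0.151     ]]
line b [[0.52823434 0.03802224 0.014     ]]
lines a [[ 0.52861109  0.03778953  0.014     ]
 [ 0.53254161 -0.03003498  0.014     ]
 [ 0.53569303 -0.10188264  0.014     ]]
```

View pics/m9.png

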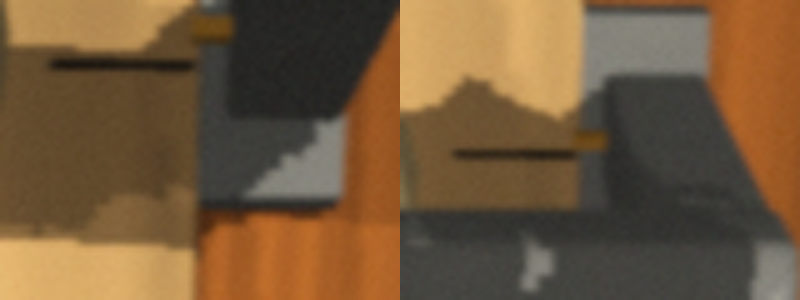

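Both crops show the brass pointer, at a (342.8,5.6) and b (338.2,218.2), slightly ahead of the line ends at a (338,12.8) and b (334,220.8).

```bash
cat >> h.py <<'E'
def tri(ds,uvs):
    """least-squares meeting of rays"""
    A=np.zeros((3,3));y=np.zeros(3)
    for d,p in zip(ds,uvs):
        c=np.asarray(d["xyz"]);r=px2w(d,p,0)[0]-c;r/=np.linalg.norm(r);M=np.eye(3)-np.outer(r,r);A+=M;y+=M@c
    return np.linalg.solve(A,y)
E
python3 - <<'E'
from h import *
import pickle
v=pickle.load(open("v8.pkl","rb"))
p=tri(v,[(342.8,5.6),(338.2,218.2)]);l=tri(v,[(338,12.8),(334,220.8)])
print("pointer",p,"line",l,"gap along feed",(p-l)[:2]@u)
print([px2w(d,q,z)[0,:2]@u for d,q,z in zip(v*2,[(342.8,5.6),(338.2,218.2),(338,12.8),(334,220.8)],[p[2]]*2+[.014]*2)] if 0 else "")
print("ptr at jig y",p[:2]@u, "line",[px2w(v[i],q,.014)[0,:2]@u for i,q in ((0,(338,12.8)),(1,(334,220.8)))])
for z in(.014,.018,.022,.026): print(z,[px2w(v[i],q,z)[0,:2]@u for i,q in ((0,(342.8,5.6)),(1,(338.2,218.2)))])
E
```

```text
pointer [0.54472637 0.04300053 0.01896915] line [0.54100135 0.03843799 0.01449824] gap along feed 0.004378551595911154

ptr at jig y 0.016814175448680996 line [np.float64(0.012578063306544675), np.float64(0.012266677453580389)]
0.014 [np.float64(0.018310900188614126), np.float64(0.015154426932434118)]
0.018 [np.float64(0.01710540974462395), np.float64(0.016489705513716528)]
0.022 [np.float64(0.015899919300633787), np.float64(0.01782498409499894)]
0.026 [np.float64(0.014694428856643623), np.float64(0.019160262676281372)]
```

```bash
cat >> h.py <<'E'
def regrip(T0,T1):
    env.reach(gp(T0,.15),TQ); env.servo_line(gp(T0),TQ,velocity=.15); claw.grab(60)
    feed(T1,.05); env.dwell(.2); s=telemetry.state(); print("fed",(np.array(s["eef_pos"])-gp(T1)).round(4),s["time"])
    claw.open_gripper(); env.servo_line(gp(T1,.15),TQ,velocity=.15)
def look(tag,x=300):
    import pickle
    v=views(tag); pickle.dump(v,open(f"v{tag}.pkl","wb"))
    z=lambda d,y:cv2.resize(d["color"][y:y+60,x:x+80,::-1],(400,300),interpolation=cv2.INTER_CUBIC)
    cv2.imwrite(f"pics/m{tag}.png",np.hstack([z(v[0],0),z(v[1],190)]))
E
python3 - <<'E'
from h import *
regrip(.105,.1094); look("10"); print(telemetry.state()["time"])
E
```

```text
fed [ 0.0012 -0.0002  0.0008] 48.6667
51.475
```

View pics/m10.png

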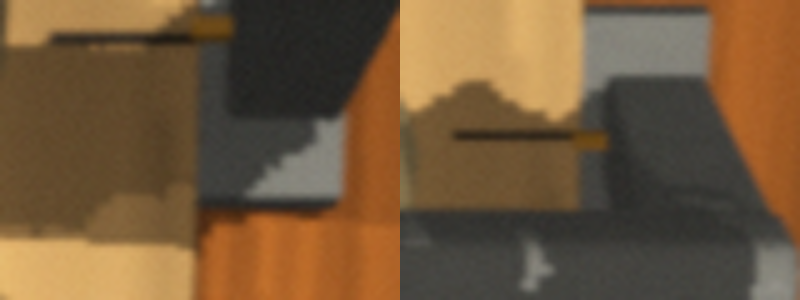

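In crop a the line end is at row 7.6 with the pointer at 5.6. In crop b they're at 217.0 and 218.2, so the line is very nearly on the pointer. From here I'll measure the line in code.

```bash
cat >> h.py <<'E'
def gap(v,r0=(0,190),r1=(40,235)):
    """feed still needed (m): pointer minus nearest line, in the two views (line z .014, pointer triangulated)"""
    P=.01680; out=[]
    for d,a,b in zip(v,r0,r1):
        g=cv2.cvtColor(d["color"],cv2.COLOR_RGB2GRAY).astype(float)
        s=g[a:b,316:332].mean(1); bg=cv2.medianBlur(s.astype(np.float32).reshape(-1,1),5)
        dk=cv2.blur(s.reshape(-1,1),(1,9)).ravel()-s; i=int(np.argmax(dk[1:-1]))+1
        w=np.clip(dk[i-1:i+2],0,None); r=a+i+(w*[-1,0,1]).sum()/w.sum()
        out.append((round(r,2),round(float(P-px2w(d,(324,r),.014)[0,:2]@u),5)))
    return out
E
python3 - <<'E'
from h import *
import pickle
for t in("8","10"): print(t,gap(pickle.load(open(f"v{t}.pkl","rb"))))
E
```

```text
8 [(np.float64(12.13), 0.00372), (np.float64(220.45), 0.00412)]
10 [(np.float64(7.24), -9e-05), (np.float64(216.59), -0.0003)]
```

```bash
cat >> h.py <<'E'
ST=np.array([.4824,.0427])
def stamp():
    q=dq(YAW); claw.grab(20)
    env.reach([*ST,.365],q); f0=np.array(telemetry.state()["contact_force"])
    env.servo_line([*ST,.330],q,velocity=.1)
    h=env.servo_line([*ST,.300],q,velocity=.015,force_limit=11)
    s=telemetry.state(); print("stamp",h,"dF",(np.array(s["contact_force"])-f0).round(1),"z",round(s["eef_pos"][2],4))
    env.dwell(.3); s=telemetry.state(); print("dF",(np.array(s["contact_force"])-f0).round(1),"z",round(s["eef_pos"][2],4),s["time"])
    env.servo_line([*ST,.365],q,velocity=.15); claw.open_gripper()
E
python3 - <<'E'
from h import *
stamp()
E
```

```text
stamp True dF [-2.2 -0.9  6.5] z 0.3105
dF [-2.6 -0.7  8.2] z 0.3105 54.6417
```

```bash
python3 - <<'E'
s=open("h.py").read()
i=s.index("def stamp():")
s=s[:i]+'''def stamp():
    q=dq(YAW); claw.grab(20)
    env.reach([*ST,.335],q); env.dwell(.3); F=lambda:np.array(telemetry.state()["contact_force"]); f0=F()
    env.servo_line([*ST,.300],q,velocity=.015,force_limit=11)
    for k in range(8):
        env.dwell(.15); f=(F()-f0)[2]; p=telemetry.state()["eef_pos"]; print("F",round(f,1),"z",round(p[2],4))
        if f>10: break
        env.servo_line([*ST,p[2]-.0012],q,velocity=.01,force_limit=6)
    env.dwell(.2); print("end",(F()-f0).round(1),telemetry.state()["time"])
    env.servo_line([*ST,.345],q,velocity=.15); claw.open_gripper()
'''
open("h.py","w").write(s)
E
python3 - <<'E'
from h import *
stamp()
E
```

```text
F 7.3 z 0.3105
F 17.5 z 0.3104
end [-7.8  1.6 17.9] 59.5417
```

```bash
sed -i 's/force_limit=11)/force_limit=14)/; s/if f>10: break/if f>8.5: break/; s/p\[2\]-.0012\],q,velocity=.01,force_limit=6/p[2]-.0006],q,velocity=.005,force_limit=3/' h.py; python3 - <<'E'
from h import *
regrip(.1094,.1774); look("11"); 
import pickle; print(gap(pickle.load(open("v11.pkl","rb"))),telemetry.state()["time"])
E
```

```text
fed [ 0.0014 -0.0005  0.0009] 64.8333
[(np.float64(8.11), 0.00083), (np.float64(217.82), 0.00056)] 67.5083
```

```bash
python3 - <<'E'
from h import *
import pickle
regrip(.1774,.1783); look("12"); g=gap(pickle.load(open("v12.pkl","rb")))
print(g,telemetry.state()["time"])
if max(abs(x[1]) for x in g)<.0008: stamp()
E
```

```text
fed [ 0.0014 -0.0005  0.0009] 70.075
[(np.float64(7.9), 0.00066), (np.float64(217.55), 0.00025)] 72.75
F 10.0 z 0.3105
end [-2.7  0.1  9.5] 76.05
```

```bash
python3 - <<'E'
from h import *
import pickle
regrip(.1783,.2510); look("13"); g=gap(pickle.load(open("v13.pkl","rb")))
print(g,telemetry.state()["time"])
E
```

```text
fed [ 0.0016 -0.0006  0.0009] 81.2333
[(np.float64(9.05), 0.00176), (np.float64(214.84), -0.00392)] 84.0667
```

```bash
python3 - <<'E'
import pickle,cv2,numpy as np
for t in("12","13"):
    v=pickle.load(open(f"v{t}.pkl","rb"))
    for d,a,b in zip(v,(0,208),(18,228)):
        g=cv2.cvtColor(d["color"],cv2.COLOR_RGB2GRAY).astype(int)
        for x in (314,322,330): print(t,a,x,g[a:b,x:x+4].mean(1).round().astype(int).tolist())
E
```

```text
12 0 314 [153, 152, 154, 155, 154, 153, 137, 77, 47, 70, 79, 79, 80, 80, 78, 80, 80, 80]
12 0 322 [155, 155, 154, 155, 155, 155, 139, 78, 50, 74, 81, 80, 80, 80, 81, 81, 80, 80]
12 0 330 [138, 138, 136, 132, 121, 94, 74, 38, 28, 50, 67, 71, 70, 72, 71, 70, 72, 71]
12 208 314 [88, 86, 87, 86, 86, 86, 86, 86, 76, 44, 41, 75, 86, 88, 86, 86, 86, 87, 86, 87]
12 208 322 [165, 159, 134, 116, 98, 87, 87, 87, 78, 45, 40, 75, 85, 86, 87, 86, 86, 86, 87, 87]
12 208 330 [149, 149, 149, 143, 125, 110, 88, 78, 72, 48, 39, 66, 76, 78, 77, 78, 77, 78, 78, 78]
13 0 314 [106, 106, 105, 106, 106, 104, 99, 95, 86, 81, 72, 72, 69, 70, 69, 70, 70, 71]
13 0 322 [106, 104, 106, 104, 100, 96, 91, 85, 77, 71, 70, 70, 69, 70, 71, 70, 72, 77]
13 0 330 [104, 105, 103, 100, 94, 88, 80, 73, 69, 70, 70, 69, 69, 70, 71, 72, 75, 76]
13 208 314 [212, 210, 210, 198, 157, 130, 116, 112, 111, 110, 111, 110, 110, 110, 111, 111, 111, 111, 110, 111]
13 208 322 [161, 134, 121, 116, 112, 111, 110, 111, 111, 110, 112, 111, 112, 110, 111, 111, 112, 111, 111, 111]
13 208 330 [172, 177, 179, 180, 184, 172, 129, 106, 104, 106, 108, 108, 108, 109, 109, 110, 111, 110, 110, 110]
```

```bash
python3 - <<'E'
import cv2,numpy as np,pickle
v=pickle.load(open("v13.pkl","rb")); w=pickle.load(open("v12.pkl","rb"))
for a,b in zip(v,w): print(np.round(a["xyz"],4),np.round(b["xyz"],4),np.round(a["attitude"],3),np.round(b["attitude"],3))
cv2.imwrite("pics/w13.png",np.hstack([d["color"][:,150:550,::-1] for d in v]))
E
```

```text
[ 0.5259 -0.0521  0.3275] [ 0.5269 -0.0512  0.3283] [0.13  0.991 0.024 0.002] [0.131 0.991 0.025 0.003]
[0.5164 0.1465 0.3285] [0.5166 0.1455 0.3284] [0.13  0.991 0.024 0.003] [0.131 0.991 0.023 0.003]
```

View pics/w13.png

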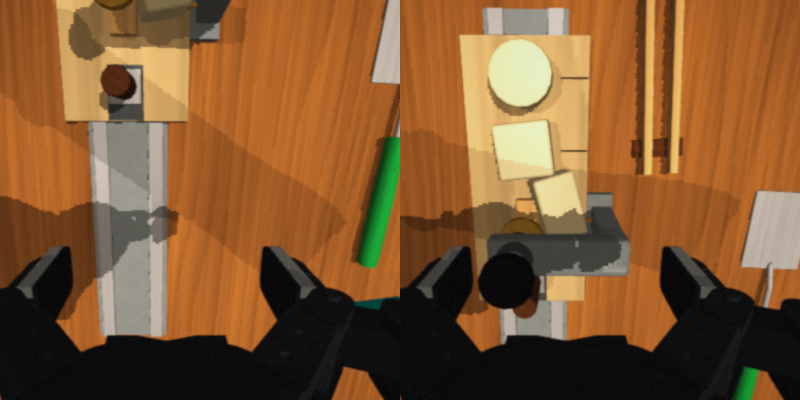

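The oblong has been knocked off its pad. It now lies beside the pad, turned, at about (560,205) in the right-hand view, and the square is turned a little. I'll draw the sled back clear of the stamp and measure the bars from above.

```bash
cat >> h.py <<'E'
def bars(d,z,ero=0,amin=900):
    hsv=cv2.cvtColor(d["color"],cv2.COLOR_RGB2HSV)
    m=cv2.inRange(hsv,(22,25,60),(45,190,255))
    if ero: m=cv2.erode(m,np.ones((3,3)),iterations=ero)
    c,_=cv2.findContours(m,cv2.RETR_EXTERNAL,cv2.CHAIN_APPROX_NONE); out=[]
    for k in c:
        if cv2.contourArea(k)<amin: continue
        w=px2w(d,k[:,0,:],z)[:,:2]; r=cv2.minAreaRect((w*1000).astype(np.float32))
        out.append((k[:,0,:].mean(0).round(),np.round(r[0],1),np.round(r[1],1),round(r[2],1)))
    return out
E
python3 - <<'E'
from h import *
import pickle
regrip(.2510,.06)
PD={n:PAD[n]+(.110-.008-.178+.06+.0)*0 for n in PAD}
env.reach([.50,-.16-.10,.36],dq(YAW)); d=snap("wrist","w14"); pickle.dump(d,open("v14.pkl","wb"))
for e in (0,2,4):
    for b in bars(d,.042,e,400): print(e,*b)
print(telemetry.state()["time"])
# lines on deck
g=cv2.cvtColor(d["color"],cv2.COLOR_RGB2GRAY)
E
```

```text
fed [0.0011 0.0009 0.0009] 90.125
0 [356.  28.] [ 525.8 -122.4] [33.3 49.3] 15.7
2 [355.  26.] [ 525.7 -121.7] [29.2 47. ] 16.0
4 [356.  26.] [ 525.6 -121. ] [25.6 44.3] 15.5
91.9333
```

```bash
python3 - <<'E'
from h import *
import pickle
env.reach([.51,-.16,.36],dq(YAW)); d=snap("wrist","w15"); pickle.dump(d,open("v15.pkl","wb"))
hsv=cv2.cvtColor(d["color"],cv2.COLOR_RGB2HSV)
for z,e in ((.042,0),(.052,0),(.042,3)):
    for b in bars(d,z,e,400): print(z,e,*b)
p=w2px(d,[.5258,-.122,.042])[0].astype(int); print(p,hsv[p[1],p[0]],d["xyz"])
g=cv2.cvtColor(d["color"],cv2.COLOR_RGB2GRAY)
print("row",g[p[1],p[0]-60:p[0]+60:2].tolist()); print("col",g[max(0,p[1]-90):p[1]+60:2,p[0]].tolist()); print("hue row",hsv[p[1],p[0]-60:p[0]+60:4,0].tolist())
E
```

```text
0.042 0 [336. 144.] [ 523.2 -117.7] [33.4 60.7] 17.1
0.042 0 [295.  80.] [487.2 -63.1] [48.2 48.4] 8.9
0.042 0 [296.  11.] [484.1 -14.7] [52.5 21.1] 2.8
0.052 0 [336. 144.] [ 522.6 -116.8] [32.2 58.6] 17.1
0.052 0 [295.  80.] [487.8 -64.2] [46.5 46.7] 8.9
0.052 0 [296.  11.] [484.8 -17.4] [50.6 20.4] 2.8
0.042 3 [328. 140.] [ 511.9 -117.3] [57.  21.9] 84.5
0.042 3 [299.  76.] [487.6 -63.1] [42.3 43.1] 9.4
0.042 3 [296.   9.] [484.  -13.6] [46.1 18.9] 2.8
[337 149] [ 22  92 231] [ 0.50523907 -0.09352009  0.32758926]
row [153, 155, 164, 163, 108, 152, 173, 175, 174, 172, 173, 165, 161, 164, 172, 107, 80, 82, 88, 148, 197, 215, 214, 213, 212, 211, 212, 211, 210, 209, 208, 208, 209, 207, 207, 209, 207, 207, 207, 202, 170, 137, 107, 104, 100, 99, 94, 96, 101, 99, 100, 100, 98, 92, 88, 89, 85, 90, 94, 95]
col [180, 180, 179, 179, 181, 182, 180, 181, 183, 181, 176, 161, 160, 160, 84, 139, 159, 159, 160, 159, 160, 162, 161, 156, 167, 202, 210, 209, 210, 210, 211, 210, 210, 210, 209, 209, 209, 210, 208, 210, 209, 209, 208, 208, 209, 208, 207, 210, 209, 209, 211, 208, 209, 208, 209, 210, 208, 210, 208, 209, 186, 150, 161, 162, 163, 161, 162, 161, 161, 164, 162, 162, 164, 162, 163]
hue row [18, 18, 16, 17, 17, 17, 16, 17, 19, 20, 21, 24, 23, 23, 22, 22, 22, 21, 22, 22, 19, 14, 13, 13, 13, 13, 13, 13, 13, 13]
```

```bash
python3 - <<'E'
from h import *
import pickle
d=pickle.load(open("v15.pkl","rb"))
g=cv2.GaussianBlur(cv2.cvtColor(d["color"],cv2.COLOR_RGB2GRAY),(3,3),0)
for t in(185,195):
    c,_=cv2.findContours((g>t).astype(np.uint8),cv2.RETR_EXTERNAL,cv2.CHAIN_APPROX_NONE)
    for k in c:
        if cv2.contourArea(k)<1000: continue
        r=cv2.minAreaRect((px2w(d,k[:,0,:],.042)[:,:2]*1000).astype(np.float32))
        ap=cv2.approxPolyDP(k,5,True)[:,0,:]
        print(t,k[:,0].mean(0).round(),cv2.contourArea(k),np.round(r[0],1),np.round(r[1],1),round(r[2],1),ap.tolist())
# lines: dark thin on deck at right side; x~.53
P=PAD["oblong"]+.063*u; q=w2px(d,np.r_[P+.04*ex,.014])[0]; print("pred oblong line",q)
for off in(.039,.046,.052):
    for s in np.arange(-.012,.012,.001):
        pass
    pts=w2px(d,[np.r_[P+off*ex+s*u,.014] for s in np.arange(-.015,.0151,.0015)]).round().astype(int)
    print(off,[int(g[v,x]) for x,v in pts])
P=PAD["square"]+.063*u
for off in(.039,.046,.052):
    pts=w2px(d,[np.r_[P+off*ex+s*u,.014] for s in np.arange(-.015,.0151,.0015)]).round().astype(int)
    print("sq",off,[int(g[v,x]) for x,v in pts])
E
```

```text
185 [335. 143.] 2548.0 [ 523.5 -117.9] [35. 62.] 17.0 [[346, 107], [309, 116], [325, 181], [360, 170]]
185 [301.  73.] 3285.5 [489.2 -61. ] [53.  52.1] 8.6 [[328, 39], [266, 53], [274, 109], [327, 103]]
185 [295.  10.] 1264.5 [483.6 -13.9] [50.1 19.7] 2.8 [[264, 0], [271, 15], [289, 27], [312, 23], [326, 4]]
195 [335. 143.] 2429.0 [ 523.4 -117.8] [33.7 61.2] 17.1 [[345, 107], [310, 116], [326, 181], [359, 170]]
195 [298.  77.] 3119.5 [487.3 -63. ] [47.5 48. ] 8.8 [[322, 45], [267, 53], [275, 109], [326, 104]]
195 [296.  10.] 1239.5 [484.  -13.9] [49.3 19.7] 2.8 [[265, 0], [270, 13], [290, 27], [313, 22], [326, 3]]
pred oblong line [340.25911542 161.54657648]
0.039 [208, 209, 208, 208, 208, 208, 208, 208, 208, 208, 208, 209, 208, 209, 208, 208, 208, 208, 208, 208, 209]
0.046 [186, 200, 207, 207, 207, 207, 206, 206, 207, 207, 207, 207, 207, 207, 207, 207, 207, 207, 207, 207, 206]
0.052 [151, 168, 201, 206, 206, 206, 206, 206, 206, 207, 206, 206, 206, 206, 206, 206, 206, 206, 205, 206, 205]
sq 0.039 [160, 160, 160, 160, 160, 159, 159, 158, 128, 95, 162, 173, 179, 181, 181, 182, 180, 180, 180, 180, 180]
sq 0.046 [160, 161, 161, 160, 161, 161, 164, 169, 141, 114, 180, 184, 184, 184, 183, 181, 181, 181, 182, 182, 181]
sq 0.052 [146, 146, 146, 148, 154, 166, 168, 168, 136, 108, 141, 166, 166, 166, 167, 166, 165, 165, 166, 166, 165]
```

```bash
python3 - <<'E'
from h import *
a=np.deg2rad(17.); xy=[.5235,-.118]; q=dq(a)
go(xy,.045+G+.07,q); go(xy,.0445+G,q,.1,force_limit=8); claw.grab(35)
s=telemetry.state(); print("w",s["width"],s["grasp_force"],s["eef_pos"],s["time"])
go(xy,.045+G+.08,q,.1)
print("w",telemetry.state()["width"])
b=[.632,-.19]; q=dq(0)
go(b,.10+G,q); h=go(b,.027+G,q,.03,force_limit=4); print(h,telemetry.state()["eef_pos"])
claw.open_gripper(); go(b,.12+G,q,.2)
env.reach([.632,-.255,.33],q); d=snap("wrist","w16")
for z in bars(d,.028,0,800): print(*z)
print(telemetry.state()["time"])
E
```

```text
w 0.042664140389218126 33.623389871791005 [ 0.52383504 -0.11800535  0.20006295] 94.2833
w 0.04261035792975305
True [ 0.63201261 -0.19002751  0.18610225]
[311. 111.] [ 625.9 -189.4] [59.3 36.1] 89.8
99.4667
```

```bash
python3 - <<'E'
from h import *
pick([.630,-.190],0,0.,first=np.pi/2)
place(PAD["oblong"]+.061*u,.024,YAW)
env.reach([.50,-.18,.36],dq(YAW)); d=snap("wrist","w17")
for z in bars(d,.052,0,800): print(*z)
P=PAD["oblong"]+.061*u; print(P*1000)
g=cv2.cvtColor(d["color"],cv2.COLOR_RGB2GRAY)
for off in(.039,.046,.052):
    pts=w2px(d,[np.r_[P+off*ex+s*u,.014] for s in np.arange(-.009,.0091,.001)]).round().astype(int)
    print(off,[int(g[v,x]) for x,v in pts])
print(telemetry.state()["time"])
E
```

```text
width 0.0633
width 0.0393
placed z [ 0.4913 -0.1404  0.2035] True
[308. 146.] [ 490.3 -140.6] [36.1 61.1] 1.4
[310.  49.] [488.  -64.6] [46.3 46.9] 9.1
[ 491.22779727 -140.38733043]
0.039 [163, 164, 163, 162, 162, 163, 162, 145, 88, 85, 145, 162, 163, 162, 162, 163, 163, 163, 163]
0.046 [164, 163, 162, 162, 163, 164, 161, 146, 89, 84, 146, 163, 163, 163, 165, 162, 162, 164, 165]
0.052 [148, 146, 147, 149, 146, 144, 146, 130, 77, 76, 131, 147, 150, 149, 147, 149, 147, 149, 148]
109.375
```

```bash
python3 - <<'E'
from h import *
import pickle
regrip(.06,.2510); look("18"); v=pickle.load(open("v18.pkl","rb")); g=gap(v)
print(g,telemetry.state()["time"])
for z in bars(v[1],.052,0,500): print(*z)
E
```

```text
fed [ 0.0016 -0.001   0.0008] 115.4667
[(np.float64(8.2), 0.00121), (np.float64(219.42), 0.0012)] 118.3
[273. 149.] [479.9 115.6] [47.9 46.3] 8.9
[270.  73.] [476.3 178.4] [52.2 51.6] 2.7
```

```bash
python3 - <<'E'
from h import *
import pickle
regrip(.2510,.2530); look("19"); v=pickle.load(open("v19.pkl","rb")); g=gap(v)
print(g,telemetry.state()["time"])
m=cv2.inRange(cv2.cvtColor(v[1]["color"],cv2.COLOR_RGB2HSV),(20,25,60),(45,190,255))
p=w2px(v[1],[*(ST+.02*u),.052])[0]; print(p, m[180:260,250:300].sum()//255)
if max(abs(x[1]) for x in g)<.0009: stamp()
E
```

```text
fed [ 0.0016 -0.0004  0.001 ] 120.6417
[(np.float64(6.2), -0.00025), (np.float64(218.08), -0.0003)] 123.475
[273.79088436 207.97471475] 1080
F 7.5 z 0.3105
F 10.5 z 0.3105
end [-4.1  0.1 10.2] 127.175
```

```bash
python3 - <<'E'
from h import *
env.reach(gp(.2530,.15),TQ); env.servo_line(gp(.2530),TQ,velocity=.15); claw.grab(60)
feed(.005,.1); f0=np.array(telemetry.state()["contact_force"])
h=env.servo_line(gp(-.03),TQ,velocity=.02,force_limit=10)
s=telemetry.state(); T=(np.array(s["eef_pos"])-gp(0))[:2]@u; print(h,"T",T,np.array(s["contact_force"])-f0)
claw.open_gripper(); env.servo_line(gp(T,.15),TQ,velocity=.15)
env.reach([.50,-.20,.37],dq(YAW)); d=snap("wrist","w20")
for z in bars(d,.052,0,300): print(*z)
g=cv2.cvtColor(d["color"],cv2.COLOR_RGB2GRAY)
for n,P in PAD.items():
    pts=w2px(d,[np.r_[P-.008*u+.05*ex+s*u,.014] for s in np.arange(-.012,.0121,.001)]).round().astype(int)
    print(n,(P-.008*u).round(4),[int(g[min(max(v,0),399),x]) for x,v in pts])
print(s["time"],telemetry.state()["time"])
E
```

```text
True T -0.0076436234059230656 [-1.08129028 -1.7927698   0.53667378]
[308. 193.] [ 492.2 -202.5] [36.5 44.3] 2.8
[311. 114.] [ 490.6 -133.4] [45.7 46.1] 9.1
[310.  33.] [487.8 -69.2] [49.8 49.6] 2.8
round [ 0.4878 -0.0695] [169, 169, 169, 169, 170, 171, 171, 169, 170, 167, 168, 92, 79, 130, 164, 176, 178, 183, 183, 182, 182, 182, 182, 181, 182]
square [ 0.4911 -0.1374] [153, 152, 154, 152, 147, 149, 148, 149, 149, 150, 149, 134, 84, 79, 148, 150, 150, 150, 149, 148, 149, 149, 149, 150, 151]
oblong [ 0.4945 -0.2093] [151, 151, 151, 152, 151, 153, 151, 152, 152, 152, 137, 137, 85, 84, 139, 153, 156, 152, 155, 156, 153, 150, 151, 151, 152]
133.8583 135.9667
```

```bash
python3 - <<'E'
from h import *
T=-.0076
env.reach(gp(T,.15),TQ); env.servo_line(gp(T),TQ,velocity=.15); claw.grab(60)
h=env.servo_line(gp(-.03),TQ,velocity=.02,force_limit=22)
s=telemetry.state(); T=(np.array(s["eef_pos"])-gp(0))[:2]@u; print(h,"T",T,s["contact_force"])
claw.open_gripper(); env.servo_line(gp(T,.15),TQ,velocity=.15)
env.reach([.50,-.20,.37],dq(YAW)); d=snap("wrist","w21")
g=cv2.cvtColor(d["color"],cv2.COLOR_RGB2GRAY)
for n,P in PAD.items():
    pts=w2px(d,[np.r_[P-.008*u+.05*ex+s*u,.014] for s in np.arange(-.006,.0061,.001)]).round().astype(int)
    print(n,[int(g[v,x]) for x,v in pts])
for z in bars(d,.052,0,300): print(*z)
print(telemetry.state()["time"])
E
```

```text
True T -0.009274253370408308 [-1.08753592  1.25295883  6.54856852]
round [171, 169, 171, 168, 155, 112, 75, 113, 160, 174, 179, 183, 182]
square [149, 150, 148, 150, 137, 90, 83, 133, 149, 151, 151, 149, 152]
oblong [152, 153, 154, 150, 136, 81, 75, 75, 137, 154, 154, 153, 153]
[310. 191.] [ 492.3 -201.6] [36.4 42.3] 2.8
[311. 114.] [ 490.5 -133.3] [45.5 46.1] 8.7
[310.  34.] [487.8 -69.3] [49.7 49.6] 2.8
140.6167
```

```bash
cat >> h.py <<'E'
ry=np.array([-np.sin(RY),np.cos(RY)]); rx=np.array([np.cos(RY),np.sin(RY)])
E
python3 - <<'E'
from h import *
import pickle
b=pickle.load(open("v19.pkl","rb"))[1]
hsv=cv2.cvtColor(b["color"],cv2.COLOR_RGB2HSV)
for row in range(10,140,15):
    g=b["color"][row,370:450].astype(int); i=np.where((g[:,0]>185)&(g[:,1]>130))[0]+370
    if len(i)>3:
        w=px2w(b,np.c_[[i.min(),i.max()+1],[row,row]],.018)[:,:2]; print(row,[(((p-RACK)@rx)*1000).round(1) for p in w],round(float((w.mean(0)-RACK)@ry),3))
pick(np.array([.4878,-.0693]),.024,YAW,flip=True)
place(RACK+.083*ry,.018,RY)
print(telemetry.state()["time"])
E
```

```text
10 [np.float64(-16.4), np.float64(16.2)] 0.012
25 [np.float64(-16.2), np.float64(16.8)] -0.0
40 [np.float64(-16.9), np.float64(16.5)] -0.012
55 [np.float64(-16.7), np.float64(17.0)] -0.025
70 [np.float64(-16.5), np.float64(16.7)] -0.038
85 [np.float64(-16.3), np.float64(17.3)] -0.051
100 [np.float64(-17.0), np.float64(17.0)] -0.064
115 [np.float64(-16.8), np.float64(17.6)] -0.078
130 [np.float64(-16.6), np.float64(17.2)] -0.092
width 0.0527
placed z [0.5931 0.3116 0.1978] True
149.8083
```

Two views agree on the rack pose (outer edges ±17 mm). Now the square and oblong.

```bash
python3 - <<'E'
from h import *
pick(np.array([.4906,-.1340]),.024,np.deg2rad(8.8))
place(RACK+.002*ry,.018,RY); print(telemetry.state()["time"])
env.reach([.494,-.255,.34],dq(YAW)); d=snap("wrist","w22")
for z in bars(d,.052,0,300): print(*z)
pick(PAD["oblong"]-.008*u,.024,YAW)
place(RACK-.080*ry,.018,RY)
env.reach([.60,.15,.40],dq(RY)); d=snap("wrist","w23")
for z in bars(d,.046,0,300):
    p=z[1]/1000-RACK; print(*z,"rack xy",(p@rx).round(4),(p@ry).round(4))
print(telemetry.state()["time"])
E
```

```text
width 0.0492
placed z [0.6009 0.231  0.1978] True
157.1333
[318. 140.] [ 493.3 -208.4] [37.8 59.8] 2.9
width 0.0395
placed z [0.6089 0.1494 0.1976] True
[325. 180.] [607.6 151.1] [37.1 59.7] 5.6 rack xy -0.0011 -0.0782
[325.  98.] [599.6 231.8] [47.8 46.7] 5.6 rack xy -0.0011 0.0029
[326.  15.] [593.  300.8] [51.4 32.3] 5.6 rack xy -0.0009 0.0722
165.7667
```

```bash
python3 - <<'E'
from h import *
d=snap("top")
for c in blobs(d,(22,40,90),(45,150,255),60):
    r=cv2.minAreaRect(px2w(d,c,.04)[:,:2].astype(np.float32))
    if abs(r[0][1])<.5: print(np.round(r[0],3),np.round(r[1],3))
print(order.close_job())
E
```

```text
[0.19 0.01] [0.016 0.088]
[0.56  0.435] [0.039 0.033]
[0.586 0.325] [0.049 0.026]
the job is handed in; nothing more can be done
None
```

I stamped the round, square and oblong in that order, drew the sled home, laid the bars on the rack not touching and centred to about 1 mm (the round only partly in the last view), and handed the job in at about 166 s. The oblong was knocked off its pad before its turn, so I re-placed it; that knock also turned the already-stamped square slightly. My second press on the round reached about 18 N, just over the advised 15 N.

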